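# Lay two jeweller's files flat in the spring-ended tray, handles the same way

### The job

Put the red-handled and the blue-handled file away in the wooden file tray: one in each lane, lying flat, both with the handle butt against the brass spring cheek and the blade tip behind the low wall at the other end, so that the spring keeps each file clamped lengthwise. The lanes are a little shorter than the files, so feel for the cheek with the butt, press it back until the spring stops, then lower the tip behind the wall. Either file may take either lane; leave the jar, the steel block and the dish where they are.

Things in the scene. Friction and masses are not known exactly. Their poses are not given: they have to be found in the camera images.
- file_red: file 195 mm long, about 90 g: flat-sided red handle 90 long, 18 wide, 22 mm tall; brass ferrule; steel blade 95 x 10 x 4 mm at mid-height of the handle. Origin: middle of the handle's underside. x runs to the butt (butt +45, handle end -45, tip -150 mm), z out of the handle's top. Balances at x = -36 mm. Starts on the sloping rest, butt up, overhanging it from origin to butt
- file_blue: file 195 mm long, about 90 g: flat-sided blue handle 90 long, 18 wide, 22 mm tall; brass ferrule; steel blade 95 x 10 x 4 mm at mid-height of the handle. Origin: middle of the handle's underside. x runs to the butt (butt +45, handle end -45, tip -150 mm), z out of the handle's top. Balances at x = -36 mm. Starts lying on the bench on its handle.
- file_red_tip (a point): tip of the red file's blade, on its centre line (11 mm above the handle's underside)
- file_blue_tip (a point): tip of the blue file's blade, on its centre line
- file_red_butt (a point): centre of the butt end of the red file's handle
- file_blue_butt (a point): centre of the butt end of the blue file's handle
- tray: wooden file tray fixed to the bench, 280 x 156 mm; x runs along its two lanes, 80 mm apart, from tip walls (top 26 mm over bench, 12 thick) to spring cheeks (board behind: 50 tall). Origin on the bench. Wall to cheek 189 mm, or 198 with cheek at its stop. Each lane's frame (wall, ribs, cheek) is clamped up to 12 mm either way along x, its place not given: feel for the cheek
- lane_left (a point): left lane (tray's +y side): point on the tray's floor, 10 mm above the bench, where a clamped file's origin lies if the lane's frame sits in the middle of its range; axes as the tray's. Then the tip wall's inner face is at x = -150 mm, the relaxed cheek's face at +39 mm and ribs 18 mm apart, 14 mm tall, beside the blade from x = -140 to -60; all shift with the frame
- lane_right (a point): right lane (tray's -y side): point on the tray's floor, 10 mm above the bench, where a clamped file's origin lies if the lane's frame sits in the middle of its range; axes as the tray's. Then the tip wall's inner face is at x = -150 mm, the relaxed cheek's face at +39 mm and ribs 18 mm apart, 14 mm tall, beside the blade from x = -140 to -60; all shift with the frame
- cheek_left (a joint): brass spring cheek of the left lane (44 mm wide, top 47 mm over the bench); value = how far it is pushed back towards the tray's +x, 0 m when relaxed, 0.009 m at its hard stop. The spring pushes with about 2 N at 0 and 4.5 N at the stop; a clamped file holds it at 0.006
- cheek_right (a joint): brass spring cheek of the right lane (44 mm wide, top 47 mm over the bench); value = how far it is pushed back towards the tray's +x, 0 m when relaxed, 0.009 m at its hard stop. The spring pushes with about 2 N at 0 and 4.5 N at the stop; a clamped file holds it at 0.006
- rest: wooden sloping file rest fixed to the bench, 60 mm wide (base 90 mm), sloping up at 0.42 rad towards its +x, with ribs 18 mm apart beside the blade (14 mm tall) and an 18 mm lip at the foot. Origin on the bench under it; the red file's origin starts at x = +50, z = 75 mm
- jar: bystander: amber glass jar with brass cap, 56 mm wide, 70 mm tall; origin under its middle
- bench_block: bystander: steel bench block 60 x 60 x 22 mm; origin under its middle
- dish: bystander: white dish 90 mm wide, 25 mm tall; origin under its middle
Not all that is in view belongs to the job. There is more than one size of the file_blue; the job needs the smaller.

How it is judged:
By the outcome, as a careful person would: the job done as asked, in the order asked, and still so for the second after the job is handed in, with the robot touching nothing.
It also fails if it takes over 67 s, if anything falls off the work surface, if the arm or the gripper's body presses on something with over 40 N, if the wrist force passes 120 N, or if a joint passes its speed limit or range.

### The arm

A 6-joint arm with a two-finger parallel gripper is mounted at the origin on the work surface. World frame = base frame: x ahead of the robot, y to its left, z up, the work surface at z = 0. Lengths are in mm, angles in rad, forces in N, time in s.
With the tool pointing down it reaches from about 425 to 950 mm from the base axis. Payload 3.5 kg.
Tool frame: the origin (TCP) lies on the centre line of the jaws, within the pads' length; the fingertips stand 14 mm ahead of it and the grasp point (between the pads) lies 5 mm behind it; z points along the fingers, y is the line along which they close (so a half turn about z gives the same grasp; the last joint's range is limited). The gripper opens to 85 mm and grips with 20 to 120 N. Pads are 22 mm wide; open, the fingers measure 114 mm over their backs; the gripper's body (76 mm by 85 mm) begins 54 mm behind the grasp point. The pads swing forward as they close: fully open they stand 13 mm farther back than shut.
Start: joints at [1.142, 0.286, 1.577, -0, 1.279, -0.15], TCP at [185.725, 648.932, 222.325] pointing down, gripper open.
Joint ranges: [-2.77, 2.77], [-0.9, 2.22], [0.21, 2.48], [-1.53, 4.67], [0.24, 2.81], [-2.84, 2.84]. Speed limits (rad/s): [2.79, 2.79, 3.14, 3.14, 3.14, 3.14].

### API

Orientations are given as a unit quaternion [w, x, y, z].
In Python, from rig import bot gives the robot as it stands.
- The arm moves only by the tool servo_tool, never from a script. Its argument "plan" is a list of rows, each a list of 4 numbers: the shift along the world's x, y, z scaled (see below), then the turn about the world's z scaled (see below). In form: [[tx, ty, tz, spin], ...]. A call has 1 to 10 rows; each row is the pose to reach, as a shift and turn from the pose commanded when the call began; what a row does not reach only later rows make up. The controller multiplies each number of a shift by 0.5 m and each number of a turn by 1.5 rad. A row lasts 1/10 s, in which the tool goes at most 50 mm and 8.59 degrees, less where a joint would pass 70% of its speed; a pose out of reach is approached as far as the arm can. A call with a number of a shift or a turn outside -1 to 1 is refused whole. A call with a gripper value outside its range is refused whole. "fingers" is the finger opening in mm, from 0 to 85.4, set as the call begins (left out, the last holds). The fingers move at their own pace and stop on an object; "force" is the grip in N (left out, the last holds). Time passes only in rows, so rows that repeat a pose let the fingers close. It gives the time, the measured TCP pose, the force, the opening and the grip force at its end, in the units of the state.
- bot.get_state(): the state, without advancing time (a new reading comes with each control period).
- bot.get_image(name): name is "scene" or "top" or "wrist"; returns the picture (400x640x3 uint8, blue, green, red); there is no depth.
- bot.calibration(name): a dict with "fx", "fy", "cx", "cy" (pixels), "dist" ([k1, k2, p1, p2, k3] as OpenCV has them; the pictures are not rectified), "T" (4x4, takes a point from camera to world coordinates); the wrist camera has in their place "tool_from_camera" (4x4, takes a point from camera to tool coordinates, whose origin is the TCP and whose axes are the flange's). Camera axes: x right, y down, z forward; pixel columns grow to the right and rows downward; lengths in mm; the calibration is good to about 2 mm. A picture is of the moment at which its call begins: read the wrist's pose just before it. calibration takes no time and is no camera call.
- bot.close_job(): hands the job in; it is judged then, once.
The state is a dict: "time_s": time; "joints": joint angles; "qd": joint speeds; "tau": joint torques, N m; "eef_pos": TCP position; "eef_rot": TCP orientation; "contact_force": force on the tool from outside, world axes, zero at the start; "torque": the same for the moment, N m; "gripper_width": finger opening in mm; "grip_force": force on a finger pad.
Only numpy, scipy, OpenCV 4.12 (cv2) and the standard library are available. Lean on these libraries where they do the work, as an engineer would, in place of code of your own. Each camera call takes 0.05 s, during which the arm holds its last target. There are 200 camera calls.

## Working session

There is one attempt and no reset: what is moved stays moved. The work goes in short steps, Python scripts to look and compute and a tool call to move; the robot and the scene stay as the last step left them, time stands still between calls to the robot, and variables do not carry over. Pictures are saved under pics/ and viewed, at most 10 in all, crops included, and the job is handed in when it is done.

Besides the shell and the picture viewer there is one more tool, called after "Call:" as a command line: name --pt "numbers of a row" for each row, then --argument value for the rest. servo_tool: Moves the arm, as the interface text tells. Its arguments: {"type":"object","properties":{"plan":{"type":"array","items":{"type":"array","items":{"type":"number"}}},"fingers":{"type":"number"},"force":{"type":"number"}},"required":["plan"]}

```bash
mkdir -p pics; ls
python3 - <<'E'
from rig import bot
import cv2, numpy as np
for n in ("scene","top"):
    im=bot.get_image(n); cv2.imwrite(f"pics/{n}0.png",im)
    c=bot.calibration(n); print(n,c["fx"],c["cx"],c["cy"],c["dist"],np.round(c["T"],3).tolist())
s=bot.get_state(); print(s["time_s"],s["eef_rot"],s["contact_force"],s["gripper_width"])
print(bot.calibration("wrist"))
E
```

```text
pics
scene 456.1264520120117 309.2795161812756 198.0802334050604 [-0.1052313  0.         0.         0.         0.       ] [[-0.677, 0.64, -0.365, 971.421], [0.736, 0.581, -0.346, 453.606], [-0.01, -0.503, -0.864, 1178.848], [0.0, 0.0, 0.0, 1.0]]
top 385.74565049776396 319.60976805110306 205.5644137545128 [-0.09287166  0.          0.          0.          0.        ] [[-0.005, -0.998, 0.06, 466.28], [-1.0, 0.005, -0.006, -8.098], [0.006, -0.06, -0.998, 984.603], [0.0, 0.0, 0.0, 1.0]]
0.1 [-2.87717269e-04  1.38953290e-01  9.90298322e-01 -1.06508250e-03] [ 0.60637043 -0.60428649 -0.32129143] 85.45464287478117
{'fx': 356.77428399872525, 'fy': 356.77428399872525, 'cx': 324.15772496126567, 'cy': 202.0076509804254, 'dist': array([-0.0368806,  0.       ,  0.       ,  0.       ,  0.       ]), 'tool_from_camera': array([[ 1.05569564e-04, -9.47920175e-01, -3.18507976e-01,
         8.27862995e+01],
       [ 9.99999971e-01,  1.68738185e-04, -1.70735972e-04,
         1.87166566e-01],
       [ 2.15588531e-04, -3.18507949e-01,  9.47920165e-01,
        -1.51692431e+02],
       [ 0.00000000e+00,  0.00000000e+00,  0.00000000e+00,
         1.00000000e+00]])}
```

View pics/scene0.png

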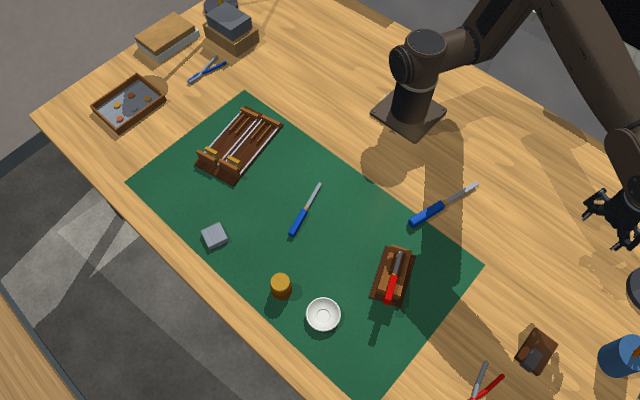

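View pics/top0.png

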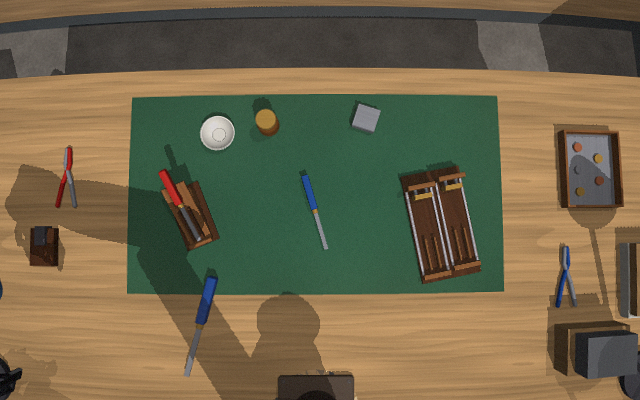

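Run:
```python
import cv2, numpy as np
t=cv2.imread("pics/top0.png"); s=cv2.imread("pics/scene0.png")
def crop(im,x,y,w,h,k):
    c=cv2.resize(im[y:y+h,x:x+w],None,fx=k,fy=k,interpolation=cv2.INTER_CUBIC)
    for i in range(0,w,10):
        L=12 if i%50 else 25; cv2.line(c,(i*k,0),(i*k,L),(255,255,255),1)
    for i in range(0,h,10):
        L=12 if i%50 else 25; cv2.line(c,(0,i*k),(L,i*k),(255,255,255),1)
    cv2.putText(c,f"{x},{y}",(28,22),0,.5,(0,255,255),1); return c
a=crop(t,395,155,100,140,4)   # 400x560 tray
b=crop(t,150,160,80,100,4)    # 320x400 red? 
d=crop(t,295,165,40,90,4)     
im=np.zeros((600,800,3),np.uint8); im[:560,:400]=a
r=crop(t,150,160,80,95,3); im[:285,405:645]=r
im[:360,645:][:,:155]=d[:,:155]
cv2.imwrite("pics/topc.png",im)
im=np.zeros((600,800,3),np.uint8)
a=crop(s,190,100,100,90,4); im[:360,:400]=a
b=crop(s,360,235,60,85,4); im[:340,405:645]=b
d=crop(s,280,175,45,65,4)[:, :155]; im[345:600,405:560]=d[:255]
cv2.imwrite("pics/scenec.png",im)
```

```text
(no output)
```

View pics/topc.png

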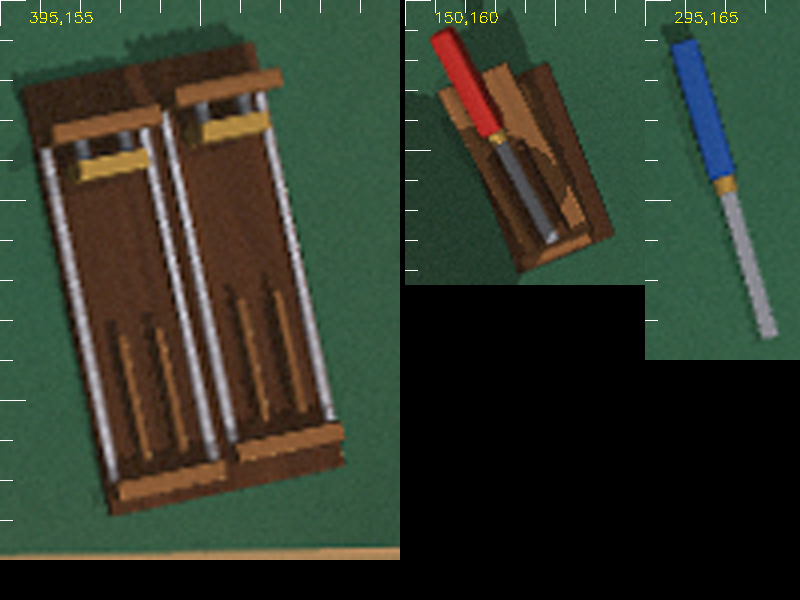

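View pics/scenec.png

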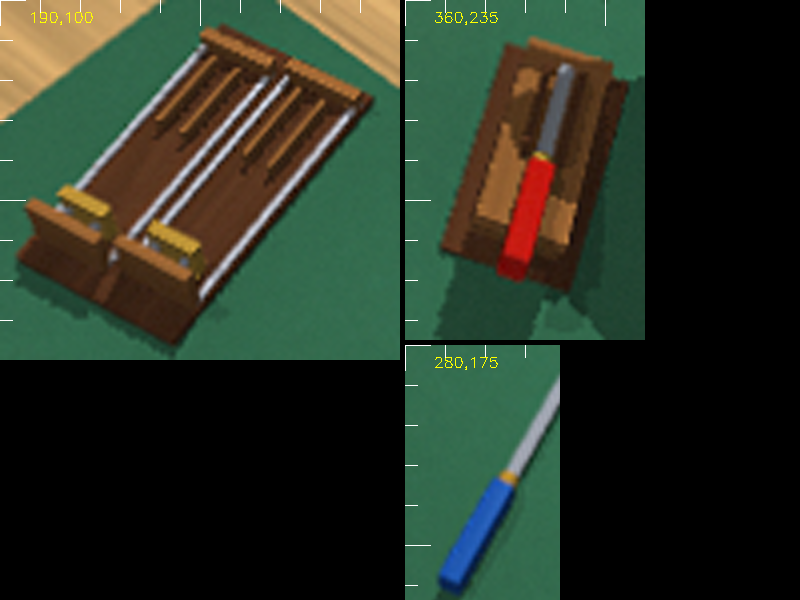

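```bash
cat > h.py <<'E'
import numpy as np, cv2
from rig import bot
def ray(n,px,T=None):
    c=bot.calibration(n); K=np.array([[c["fx"],0,c["cx"]],[0,c["fy"],c["cy"]],[0,0,1]])
    u=cv2.undistortPoints(np.array([[px]],float),K,np.array(c["dist"])).ravel()
    T=c["T"] if T is None else T; T=np.array(T)
    return T[:3,3], T[:3,:3]@np.array([u[0],u[1],1])
def onz(n,px,z,T=None):
    o,d=ray(n,px,T); return o+d*(z-o[2])/d[2]
def tri(*rs):
    A=np.zeros((3,3));b=np.zeros(3)
    for o,d in rs:
        d=d/np.linalg.norm(d);P=np.eye(3)-np.outer(d,d);A+=P;b+=P@o
    p=np.linalg.solve(A,b); return p,[round(float(np.linalg.norm(np.cross(p-o,d/np.linalg.norm(d)))),1) for o,d in rs]
E
python3 - <<'E'
from h import *
np.set_printoptions(precision=1,suppress=True)
T=lambda n,x,y,z:print(n,onz("top",(x,y),z))
for n,p in dict(TL=(400.5,177),TR=(458,165.75),BR=(480.75,271.25),BL=(422.5,283.75)).items(): T(n,*p,10)
f=lambda x,y:(x/4+395,y/4+155)
for n,x,y,z in [("wallL_a",119,487,26),("wallL_b",222,463,26),("wallR_a",237,447,26),("wallR_b",342,424,26),("cheekL",80,168,47),("cheekLb",150,151,47),("cheekR",204,130,47),("cheekRb",268,113,47),
 ("ribL1",148,458,24),("ribL2",185,448,24),("ribL1t",122,336,24),("ribL2t",159,327,24),("ribR1",266,417,24),("ribR2",303,410,24),("ribR1t",240,298,24),("ribR2t",277,290,24)]:
    T(n,*f(x,y),z)
T("b butt",(301.75+308)/2,(176.25+175)/2,22);T("b end",314.5,210,22);T("b tip",326,248.75,11)
print("ferr b",tri(ray("top",((725-645)/4+295,185/4+165)),ray("scene",(306.25,208.25))))
print("butt b",tri(ray("top",(304.9,175.6)),ray("scene",((452-405)/4+280,(576-345)/4+175))))
print("ferr r",tri(ray("top",(180.7,206)),ray("scene",(394,274.25))))
print("butt r",tri(ray("top",(163,170.7)),ray("scene",(387,301.5))))
print("tip r",tri(ray("top",(198.7,240)),ray("scene",(400.25,252.5))))
E
```

```text
TL [ 597.2 -221.6   10. ]
TR [ 626.5 -372.9   10. ]
BR [ 354.5 -426.3   10. ]
BL [ 325.5 -273.8   10. ]
wallL_a [ 345.1 -275.3   26. ]
wallL_b [ 359.  -341.1   26. ]
wallR_a [ 368.8 -350.9   26. ]
wallR_b [ 382.1 -419.2   26. ]
cheekL [ 542.7 -248.5   47. ]
cheekLb [ 553.1 -292.5   47. ]
cheekR [ 566.  -326.9   47. ]
cheekRb [ 576.6 -367.9   47. ]
ribL1 [ 362.6 -294.5   24. ]
ribL2 [ 368.5 -318.2   24. ]
ribL1t [ 439.  -279.1   24. ]
ribL2t [ 444.4 -302.8   24. ]
ribR1 [ 387.1 -370.6   24. ]
ribR2 [ 391.1 -394.7   24. ]
ribR1t [ 462.1 -355.3   24. ]
ribR2t [ 466.9 -379.4   24. ]
b butt [599.9  22.4  22. ]
b end [513.3  -1.4  22. ]
b tip [416.1 -29.8  11. ]
ferr b (array([509.5,  -1. ,   5.8]), [2.1, 2.1])
butt b (array([599.1,  24.8,  14. ]), [3.0, 3.0])
ferr r (array([521.8, 322.8,  62.4]), [1.0, 1.0])
butt r (array([602.9, 356.5,  94.3]), [1.8, 1.8])
tip r (array([439.1, 291.7,  14.1]), [0.0, 0.0])
```

Call:
servo_tool --pt "0.778 -0.614 0 0.434" --pt "0.778 -0.614 0 0.434" --pt "0.778 -0.614 0 0.434" --pt "0.778 -0.614 0 0.434" --pt "0.778 -0.614 0 0.434" --pt "0.778 -0.614 0 0.434" --pt "0.778 -0.614 0 0.434" --pt "0.778 -0.614 0 0.434" --pt "0.778 -0.614 0 0.434" --pt "0.778 -0.614 0 0.434" --fingers 50 --force 60

```text
time_s: 1.1
eef_pos: [573.9, 341.8, 221.7]
eef_rot: [-0.0, -0.185, 0.983, -0.0]
contact_force: [1.2, 1.1, 1.0]
gripper_width: 50.1
grip_force: 0.0
```

```bash
cat >> h.py <<'E'
from scipy.spatial.transform import Rotation as R
def shot(name):
    s=bot.get_state(); im=bot.get_image("wrist"); cv2.imwrite(f"pics/{name}.png",im)
    q=s["eef_rot"]; M=np.eye(4); M[:3,:3]=R.from_quat([q[1],q[2],q[3],q[0]]).as_matrix(); M[:3,3]=s["eef_pos"]
    W=M@bot.calibration("wrist")["tool_from_camera"]; np.save(f"pics/{name}.npy",W)
    y=M[:3,1]; print(s["time_s"],np.round(s["eef_pos"],1),"fileyaw",round(float((np.arctan2(y[1],y[0])-np.pi/2+np.pi/2)%np.pi-np.pi/2),4),"F",np.round(s["contact_force"],1),s["gripper_width"])
E
python3 -c "
from h import *
shot('w1')"
```

```text
1.1 [573.9 341.8 221.7] fileyaw 0.3721 F [1.2 1.1 1. ] 50.1048819624028
```

View pics/w1.png

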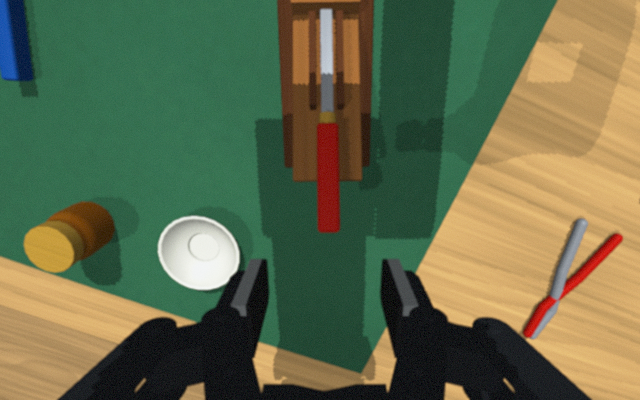

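Run:
```python
from h import *
np.set_printoptions(precision=1,suppress=True)
W=np.load("pics/w1.npy")
print("butt",tri(ray("top",(163,170.7)),ray("wrist",(329,231),W)),onz("wrist",(329,231),113,W),onz("top",(163,170.7),113))
print("end",tri(ray("top",(179.5,204.5)),ray("wrist",(327.5,124),W)),onz("wrist",(327.5,124),76.7,W),onz("top",(179.5,204.5),76.7))
print("tip",tri(ray("top",(198.7,240)),ray("wrist",(326.5,9),W)),onz("wrist",(326.5,9),24,W))
```

```text
butt (array([606.4, 358.6,  90.4]), [2.3, 2.3]) [599.4 356.5 113. ] [601.2 347.5 113. ]
end (array([527.2, 327.5,  56.1]), [0.7, 0.7]) [525.8 326.6  76.7] [525.2 320.   76.7]
tip (array([438.1, 290.8,  18.8]), [1.2, 1.2]) [437.9 291.5  24. ]
```

Call:
servo_tool --pt "0.007 0.012 -0.144 0.007" --pt "0.007 0.012 -0.144 0.007" --pt "0.007 0.012 -0.144 0.007" --pt "0.007 0.012 -0.144 0.007"

```text
time_s: 1.55
eef_pos: [576.0, 349.5, 150.1]
eef_rot: [-0.001, -0.19, 0.982, -0.0]
contact_force: [0.6, 0.1, 0.1]
gripper_width: 49.8
grip_force: 0.0
```

```bash
python3 -c "
from h import *
shot('w2')
im=cv2.imread('pics/w2.png')[0:320,200:460]
cv2.imwrite('pics/w2c.png',cv2.resize(im,None,fx=1.8,fy=1.8))"
```

```text
1.55 [576.  349.5 150.1] fileyaw 0.3829 F [0.6 0.1 0.1] 49.84463271247464
```

View pics/w2c.png

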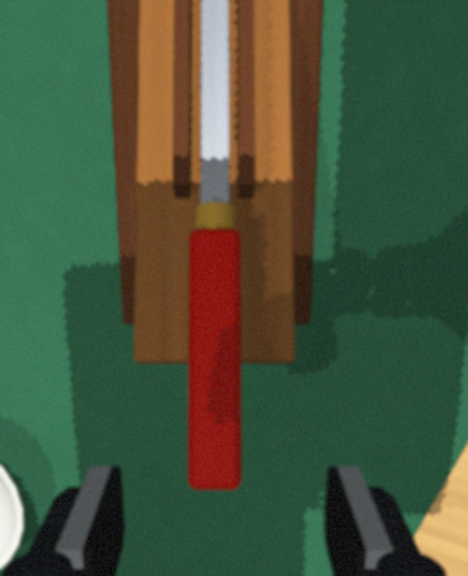

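Run:
```python
from h import *
np.set_printoptions(precision=1,suppress=True)
W=np.load("pics/w1.npy");V=np.load("pics/w2.npy")
print("butt",tri(ray("wrist",(329,231),W),ray("wrist",(319.4,271.7),V)),onz("wrist",(319.4,271.7),113,V),onz("wrist",(319.4,271.7),103,V))
print("end",tri(ray("wrist",(327.5,124),W),ray("wrist",(319.4,127.2),V)),onz("wrist",(319.4,127.2),76.7,V))
s=bot.get_state();print(s["eef_pos"])
```

```text
butt (array([597.9, 355.9, 116.8]), [0.1, 0.1]) [599.9 356.7 113. ] [605.2 358.7 103. ]
end (array([527.6, 327.3,  55.1]), [0.4, 0.4]) [524.9 326.4  76.7]
[576.9 349.9 151.8]
```

Call:
servo_tool --pt "0 0 -0.04 0" --pt "0 0 -0.08 0" --pt "0 0 -0.107 0" --pt "0 0 -0.107 0" --pt "0 0 -0.107 0"

```text
time_s: 2.1
eef_pos: [577.0, 349.8, 98.1]
eef_rot: [0.001, -0.19, 0.982, 0.0]
contact_force: [0.3, -0.7, -0.9]
gripper_width: 50.4
grip_force: 0.0
```

Call:
servo_tool --pt "0 0 0 0" --pt "0 0 0 0" --pt "0 0 0 0" --pt "0 0 0 0" --pt "0 0 0 0" --pt "0 0 0 0" --fingers 0 --force 50

```text
time_s: 2.7
eef_pos: [576.7, 349.5, 97.3]
eef_rot: [0.0, -0.19, 0.982, 0.0]
contact_force: [-0.4, -0.6, 2.1]
gripper_width: -0.1
grip_force: 0.8
```

Call:
servo_tool --pt "0 0 0.06 0" --pt "0 0 0.12 0" --pt "0 0 0.16 0" --pt "0 0 0.16 0"

```text
time_s: 3.1
eef_pos: [578.4, 350.3, 181.2]
eef_rot: [0.004, -0.19, 0.982, 0.001]
contact_force: [0.6, -0.1, 0.5]
gripper_width: 0.0
grip_force: 0.0
```

```bash
python3 -c "
from h import *
shot('w3'); a=bot.get_image('scene'); b=cv2.imread('pics/w3.png')
im=np.zeros((600,800,3),np.uint8); im[:400,:640]=b; im[400:600,:300]=cv2.resize(a[235:335,330:480],None,fx=2,fy=2); 
t=bot.get_image('top'); im[400:600,320:520]=cv2.resize(t[150:250,140:240],None,fx=2,fy=2)
cv2.imwrite('pics/w3c.png',im)"
```

```text
3.1 [578.4 350.3 181.2] fileyaw 0.3828 F [ 0.6 -0.1  0.5] 0.019663138394829985
```

View pics/w3c.png

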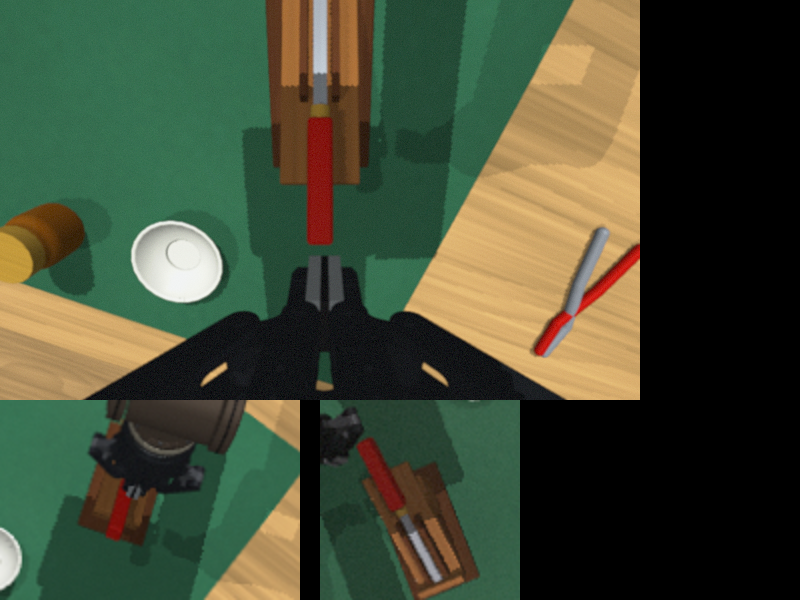

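Call:
servo_tool --pt "0.02 0.003 0 0" --pt "0.02 0.003 0 0" --pt "0.02 0.003 0 0" --pt "0.02 0.003 -0.06 0" --pt "0.02 0.003 -0.12 0" --pt "0.02 0.003 -0.16 0" --pt "0.02 0.003 -0.18 0" --pt "0.02 0.003 -0.195 0" --pt "0.02 0.003 -0.195 0" --pt "0.02 0.003 -0.195 0" --fingers 50

```text
time_s: 4.25
eef_pos: [587.2, 351.2, 80.6]
eef_rot: [0.001, -0.19, 0.982, 0.0]
contact_force: [0.6, -0.1, -0.2]
gripper_width: 50.2
grip_force: 0.0
```

Call:
servo_tool --pt "0 0 0 0" --pt "0 0 0 0" --pt "0 0 0 0" --pt "0 0 0 0" --pt "0 0 0 0" --pt "0 0 0 0" --fingers 0

```text
time_s: 4.85
eef_pos: [587.0, 351.1, 80.6]
eef_rot: [0.001, -0.19, 0.982, 0.0]
contact_force: [-0.2, 0.1, 5.7]
gripper_width: 16.6
grip_force: 51.2
```

Call:
servo_tool --pt "0 0 0 0" --pt "0 0 0 0" --pt "0 0 -0.015 0" --pt "0 0 -0.028 0" --pt "0 0 -0.028 0" --pt "0 0 -0.028 0" --fingers 50

```text
time_s: 5.45
eef_pos: [585.9, 350.7, 64.3]
eef_rot: [-0.001, -0.19, 0.982, -0.0]
contact_force: [-0.7, -0.4, -0.3]
gripper_width: 50.1
grip_force: 0.0
```

Call:
servo_tool --pt "0 0 0 0" --pt "0 0 0 0" --pt "0 0 0 0" --pt "0 0 0 0" --pt "0 0 0 0" --pt "0 0 0 0" --fingers 0

```text
time_s: 6.05
eef_pos: [586.6, 350.9, 65.7]
eef_rot: [0.0, -0.19, 0.982, 0.0]
contact_force: [-0.4, -0.4, 1.4]
gripper_width: 17.8
grip_force: 50.8
```

Call:
servo_tool --pt "0 0 0.03 0" --pt "0 0 0.07 0" --pt "0 0 0.12 0" --pt "0 0 0.18 0" --pt "0 0 0.24 0" --pt "0 0 0.24 0" --pt "0 0 0.24 0"

```text
time_s: 6.75
eef_pos: [586.7, 351.0, 186.5]
eef_rot: [0.001, -0.19, 0.982, 0.0]
contact_force: [-0.1, -0.1, -3.0]
gripper_width: 17.3
grip_force: 50.6
```

Call:
servo_tool --pt "-0.005 -0.09 0 -0.02" --pt "-0.01 -0.18 0 -0.04" --pt "-0.015 -0.27 0 -0.06" --pt "-0.02 -0.36 0 -0.08" --pt "-0.03 -0.45 0 -0.1" --pt "-0.035 -0.54 0 -0.11" --pt "-0.04 -0.64 0 -0.12" --pt "-0.05 -0.74 0 -0.127" --pt "-0.055 -0.84 0 -0.127" --pt "-0.055 -0.94 0 -0.127"

```text
time_s: 7.75
eef_pos: [556.9, -120.0, 182.9]
eef_rot: [-0.002, -0.096, 0.995, 0.001]
contact_force: [1.2, 0.8, -0.6]
gripper_width: 17.5
grip_force: 50.5
```

Call:
servo_tool --pt "0 0 -0.04 0" --pt "0 0 -0.08 0" --pt "0 0 -0.1 0" --pt "0 0 -0.1 0" --pt "0 0 -0.1 0" --force 20

```text
time_s: 8.25
eef_pos: [558.7, -118.2, 134.9]
eef_rot: [-0.0, -0.096, 0.995, 0.0]
contact_force: [0.1, -0.5, -0.5]
gripper_width: 17.4
grip_force: 50.5
```

```bash
python3 -c "
from h import *
shot('w4'); a=bot.get_image('scene'); b=cv2.imread('pics/w4.png')
im=np.zeros((600,800,3),np.uint8); im[:400,:640]=b; im[400:600,:300]=cv2.resize(a[140:240,210:360],None,fx=2,fy=2); 
t=bot.get_image('top'); im[400:600,320:620]=cv2.resize(t[150:250,290:440],None,fx=2,fy=2)
cv2.imwrite('pics/w4c.png',im)"
```

```text
8.25 [ 558.7 -118.2  134.9] fileyaw 0.1929 F [ 0.1 -0.5 -0.5] 17.426086852512057
```

View pics/w4c.png

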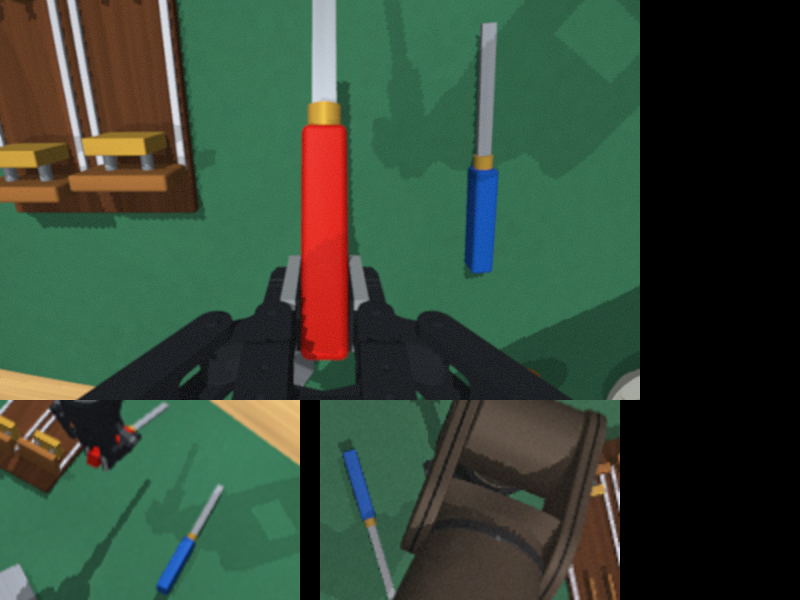

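Call:
servo_tool --pt "0 0 -0.04 0" --pt "0 0 -0.08 0" --pt "0 0 -0.1 0" --pt "0 0 -0.12 0" --pt "0 0 -0.14 0" --pt "0 0 -0.15 0" --fingers 0 --force 20

```text
time_s: 9.0
eef_pos: [558.8, -118.7, 59.7]
eef_rot: [-0.0, -0.096, 0.995, 0.0]
contact_force: [0.0, 0.4, -0.6]
gripper_width: 17.4
grip_force: 50.6
```

Call:
servo_tool --pt "0 0 -0.01 0" --pt "0 0 -0.02 0" --pt "0 0 -0.03 0" --pt "0 0 -0.04 0" --pt "0 0 -0.05 0" --pt "0 0 -0.06 0" --pt "0 0 -0.065 0" --pt "0 0 -0.07 0" --pt "0 0 -0.075 0" --pt "0 0 -0.075 0"

```text
time_s: 10.0
eef_pos: [558.6, -118.7, 22.4]
eef_rot: [-0.0, -0.096, 0.995, 0.0]
contact_force: [1.8, -0.7, 2.3]
gripper_width: 17.2
grip_force: 50.0
```

Call:
servo_tool --pt "0 0 -0.003 0" --pt "0 0 -0.006 0" --pt "0 0 -0.006 0"

```text
time_s: 10.3
eef_pos: [558.7, -118.7, 19.5]
eef_rot: [-0.0, -0.096, 0.995, 0.0]
contact_force: [1.8, 0.4, 2.5]
gripper_width: 17.3
grip_force: 49.8
```

Call:
servo_tool --pt "0 0 0 0" --pt "0 0 0 0" --pt "0 0 0 0" --pt "0 0 0 0" --fingers 30

```text
time_s: 10.7
eef_pos: [558.5, -118.6, 19.4]
eef_rot: [-0.0, -0.096, 0.995, 0.0]
contact_force: [0.8, 0.6, -0.1]
gripper_width: 30.2
grip_force: 0.0
```

```bash
python3 -c "
from h import *
shot('w5')
im=cv2.imread('pics/w5.png'); h=cv2.cvtColor(im,cv2.COLOR_BGR2HSV)
def box(n,m):
    m=cv2.morphologyEx(m.astype(np.uint8)*255,cv2.MORPH_OPEN,np.ones((3,3)));c=sorted(cv2.findContours(m,0,2)[0],key=cv2.contourArea)[::-1][:2]
    for k in c: print(n,cv2.contourArea(k),cv2.boundingRect(k),np.round(cv2.boxPoints(cv2.minAreaRect(k))).tolist())
box('red',((h[...,0]<6)|(h[...,0]>174))&(h[...,1]>150)&(h[...,2]>70))
"
```

```text
10.7 [ 558.5 -118.6   19.4] fileyaw 0.192 F [ 0.8  0.6 -0.1] 30.242334859379575
red 6715.5 (304, 131, 41, 183) [[304.0, 131.0], [344.0, 131.0], [344.0, 313.0], [304.0, 313.0]]
```

```bash
python3 -c "
from h import *
W=np.load('pics/w5.npy')
a=onz('wrist',(324.5,131),22,W);b=onz('wrist',(324.5,313),22,W);print(a,b,np.linalg.norm(a-b),np.arctan2(*(b-a)[1::-1]))
V=np.load('pics/w4.npy')
for z in (10,22):
  e=onz('wrist',(482.5,168),z,V);g=onz('wrist',(479.5,270),z,V);t=onz('wrist',(488.5,24),z-11,V); print(z,e,g,np.linalg.norm(e-g),t,np.linalg.norm(t-g),np.arctan2(*(g-t)[1::-1]))
for n,p,z in [('cheekL top front',(108,154),47),('cheekLf0',(84,156),47),('cheekLf1',(164,152),47),('railL',(177,160),20)]: print(n,onz('wrist',p,z,V))
"
```

```text
[ 495.99522912 -130.06001174   22.        ] [ 583.20894717 -113.06625368   22.        ] 88.85392747567884 0.1924405919243905
10 [516.22335981   2.89003773  10.        ] [604.35590167  30.82263029  10.        ] 92.45309438464271 [412.57358587 -22.31886872  -1.        ] 199.31250730652044 0.27031082809958046
22 [514.55128596  -3.02785785  22.        ] [598.86125814  23.69321534  22.        ] 88.44312954074076 [415.28914342 -26.95889842  11.        ] 190.74946378135627 0.26922586115312985
cheekL top front [ 550.75764444 -270.60749226   47.        ]
cheekLf0 [ 555.33864054 -287.37393948   47.        ]
cheekLf1 [ 542.06698826 -232.20023372   47.        ]
railL [ 553.64427672 -233.08955634   20.        ]
```

Call:
servo_tool --pt "-0.04 -0.008 -0.002 0" --pt "-0.082 -0.016 -0.003 0" --pt "-0.082 -0.016 -0.003 0" --pt "-0.082 -0.016 -0.003 0"

```text
time_s: 11.15
eef_pos: [518.1, -126.9, 18.5]
eef_rot: [0.0, -0.096, 0.995, -0.0]
contact_force: [1.1, -0.5, 0.4]
gripper_width: 30.1
grip_force: 0.0
```

Call:
servo_tool --pt "0 0 0 0" --pt "0 0 0 0" --pt "0 0 0 0" --pt "0 0 0 0" --pt "0 0 0 0" --fingers 0 --force 70

```text
time_s: 11.65
eef_pos: [518.0, -126.7, 18.3]
eef_rot: [0.0, -0.096, 0.995, -0.0]
contact_force: [0.0, 0.3, 0.2]
gripper_width: 0.2
grip_force: 0.0
```

Call:
servo_tool --pt "0 0 0.04 0" --pt "0 0 0.1 0" --pt "0 0 0.16 0" --pt "0 0 0.16 0" --pt "0 0 0.16 0"

```text
time_s: 12.15
eef_pos: [518.3, -126.9, 98.9]
eef_rot: [0.001, -0.096, 0.995, -0.0]
contact_force: [1.0, -0.4, 0.3]
gripper_width: -0.0
grip_force: 0.0
```

```bash
python3 -c "
from h import *
shot('w6'); a=bot.get_image('scene'); b=cv2.imread('pics/w6.png')
im=np.zeros((600,800,3),np.uint8); im[:300,:480]=cv2.resize(b,(480,300)); im[300:600,:480]=cv2.resize(cv2.imread('pics/w5.png'),(480,300)); im[:240,485:797]=cv2.resize(a[110:190,226:330],None,fx=3,fy=3)
im[250:570,485:797]=cv2.resize(b[0:320,0:312],None,fx=1,fy=1)
cv2.imwrite('pics/w6c.png',im)"
```

```text
12.15 [ 518.3 -126.9   98.9] fileyaw 0.1922 F [ 1.  -0.4  0.3] -0.04853986636984744
```

View pics/w6c.png

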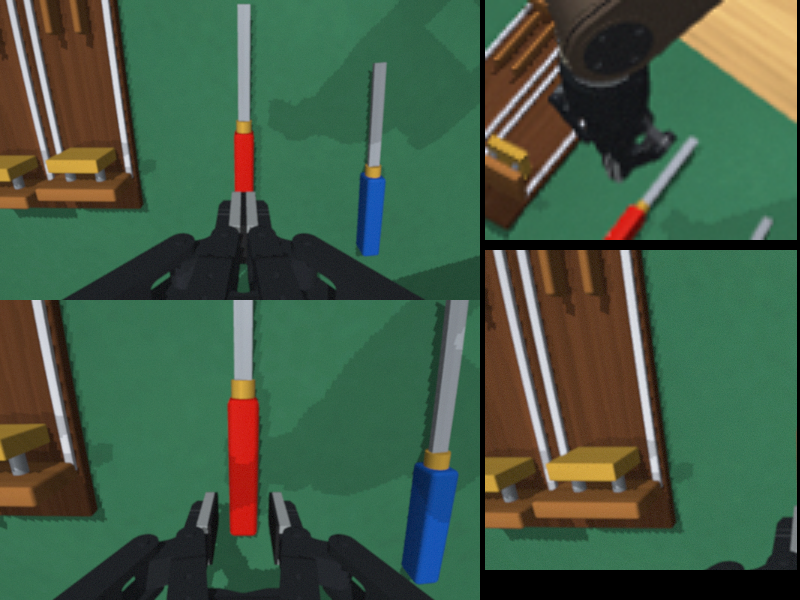

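Call:
servo_tool --pt "0 0 -0.05 0" --pt "0 0 -0.1 0" --pt "0 0 -0.14 0" --pt "0 0 -0.16 0" --pt "0 0 -0.17 0" --pt "0 0 -0.18 0" --pt "0 0 -0.185 0" --pt "0 0 -0.19 0" --pt "0 0 -0.195 0" --pt "0 0 -0.195 0" --fingers 40

```text
time_s: 13.25
eef_pos: [517.9, -126.7, 0.9]
eef_rot: [0.0, -0.096, 0.995, -0.0]
contact_force: [-0.1, 0.6, -0.5]
gripper_width: 40.2
grip_force: 0.0
```

Call:
servo_tool --pt "0 0 0 0" --pt "0 0 0 0" --pt "0 0 0 0" --pt "0 0 0 0" --pt "0 0 0 0" --fingers 0

```text
time_s: 13.75
eef_pos: [518.4, -126.9, 1.4]
eef_rot: [0.0, -0.096, 0.995, -0.0]
contact_force: [0.1, -0.1, 3.4]
gripper_width: 16.0
grip_force: 70.6
```

Call:
servo_tool --pt "0 0 0 0" --pt "0 0 0 0" --pt "0 0 -0.006 0" --pt "0 0 -0.012 0" --pt "0 0 -0.016 0" --pt "0 0 -0.016 0" --fingers 40

```text
time_s: 14.35
eef_pos: [517.4, -126.5, -7.8]
eef_rot: [-0.001, -0.096, 0.995, 0.0]
contact_force: [-0.4, 1.1, 0.1]
gripper_width: 39.8
grip_force: 0.0
```

Call:
servo_tool --pt "0 0 0 0" --pt "0 0 0 0" --pt "0 0 0 0" --pt "0 0 0 0" --pt "0 0 0 0" --fingers 0

```text
time_s: 14.85
eef_pos: [518.1, -126.9, -6.9]
eef_rot: [0.0, -0.096, 0.995, -0.0]
contact_force: [0.3, -0.4, 0.9]
gripper_width: 16.4
grip_force: 70.3
```

Call:
servo_tool --pt "0 0 0.05 0" --pt "0 0 0.12 0" --pt "0 0 0.164 0" --pt "0 -0.08 0.164 0" --pt "-0.03 -0.16 0.164 0" --pt "-0.07 -0.24 0.164 0" --pt "-0.106 -0.32 0.164 0" --pt "-0.106 -0.32 0.164 0" --pt "-0.106 -0.32 0.164 0"

```text
time_s: 15.75
eef_pos: [464.1, -287.2, 74.3]
eef_rot: [-0.0, -0.095, 0.996, 0.001]
contact_force: [-0.4, 0.1, -1.4]
gripper_width: 16.5
grip_force: 70.1
```

```bash
python3 -c "
from h import *
shot('w7'); b=cv2.imread('pics/w7.png'); a=bot.get_image('scene')
im=np.zeros((600,800,3),np.uint8); im[:]=cv2.resize(b[0:330,160:600],(800,600))
im[450:600,600:]=cv2.resize(a[100:175,190:290],(200,150))
cv2.imwrite('pics/w7c.png',im)"
```

```text
15.75 [ 464.1 -287.2   74.3] fileyaw 0.1896 F [-0.4  0.1 -1.4] 16.509203481659465
```

View pics/w7c.png

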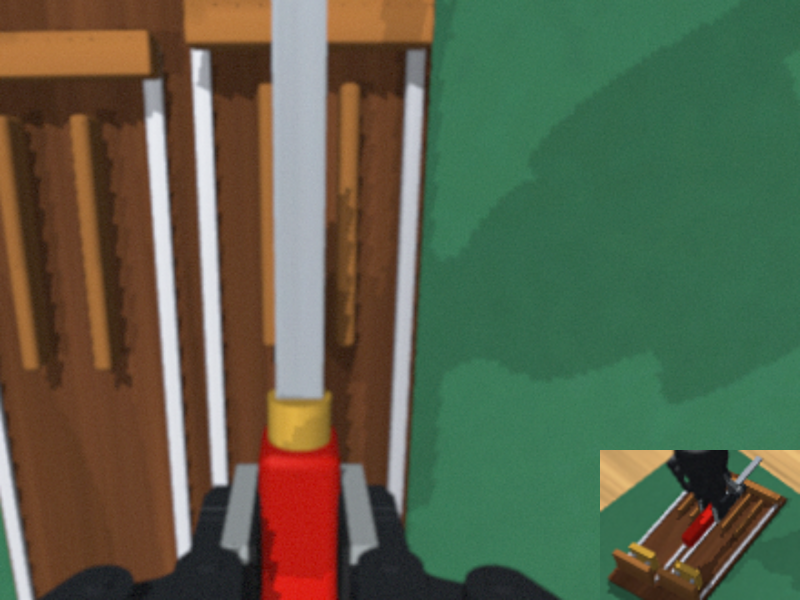

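Call:
servo_tool --pt "0.009 0.007 0 0.002" --pt "0.009 0.007 -0.03 0.002" --pt "0.009 0.007 -0.06 0.002" --pt "0.009 0.007 -0.08 0.002" --pt "0.009 0.007 -0.095 0.002" --pt "0.009 0.007 -0.105 0.002" --pt "0.009 0.007 -0.112 0.002" --pt "0.009 0.007 -0.116 0.002" --pt "0.009 0.007 -0.116 0.002" --pt "0.009 0.007 -0.116 0.002"

```text
time_s: 16.85
eef_pos: [469.7, -283.6, 17.3]
eef_rot: [0.0, -0.097, 0.995, -0.0]
contact_force: [-0.6, 0.2, -1.6]
gripper_width: 16.0
grip_force: 70.1
```

Call:
servo_tool --pt "0.003 0.0006 0 0" --pt "0.006 0.0012 0 0" --pt "0.0098 0.0019 0 0" --pt "0.0098 0.0019 0 0" --pt "0.0098 0.0019 0 0"

```text
time_s: 17.35
eef_pos: [474.1, -282.4, 16.8]
eef_rot: [-0.0, -0.097, 0.995, -0.0]
contact_force: [-2.2, -1.5, 0.0]
gripper_width: 16.3
grip_force: 70.2
```

Call:
servo_tool --pt "0.004 0.0008 0 0" --pt "0.0078 0.0015 0 0" --pt "0.0078 0.0015 0 0" --pt "0.0078 0.0015 0 0"

```text
time_s: 17.75
eef_pos: [478.0, -281.6, 16.7]
eef_rot: [-0.0, -0.097, 0.995, 0.0]
contact_force: [-3.4, -1.2, 0.3]
gripper_width: 16.2
grip_force: 70.2
```

Call:
servo_tool --pt "0.002 0.0004 0 0" --pt "0.004 0.0008 0 0" --pt "0.004 0.0008 0 0" --pt "0.004 0.0008 0 0"

```text
time_s: 18.15
eef_pos: [480.1, -281.2, 16.8]
eef_rot: [-0.0, -0.097, 0.995, 0.0]
contact_force: [-3.2, -1.0, 0.5]
gripper_width: 16.6
grip_force: 70.2
```

Call:
servo_tool --pt "0.002 0.0004 0 0" --pt "0.003 0.0006 0 0" --pt "0.003 0.0006 0 0" --pt "0.003 0.0006 0 0"

```text
time_s: 18.55
eef_pos: [481.1, -281.0, 16.8]
eef_rot: [-0.001, -0.098, 0.995, 0.0]
contact_force: [-6.9, -1.4, 0.8]
gripper_width: 16.5
grip_force: 70.4
```

Call:
servo_tool --pt "0.0005 0 -0.005 0" --pt "0.0005 0 -0.01 0" --pt "0.0005 0 -0.014 0" --pt "0.0005 0 -0.014 0"

```text
time_s: 18.95
eef_pos: [481.0, -280.6, 9.5]
eef_rot: [-0.001, -0.098, 0.995, 0.001]
contact_force: [-6.6, -1.3, 0.9]
gripper_width: 16.7
grip_force: 70.4
```

Call:
servo_tool --pt "0 0 -0.004 0" --pt "0 0 -0.008 0" --pt "0 0 -0.012 0" --pt "0 0 -0.012 0" --pt "0 0 -0.012 0"

```text
time_s: 19.45
eef_pos: [481.0, -280.6, 3.5]
eef_rot: [-0.001, -0.098, 0.995, 0.001]
contact_force: [-6.8, -2.7, 0.8]
gripper_width: 16.3
grip_force: 70.4
```

Call:
servo_tool --pt "0 0 -0.002 0" --pt "0 0 -0.004 0" --pt "0 0 -0.004 0"

```text
time_s: 19.75
eef_pos: [481.0, -280.6, 3.1]
eef_rot: [-0.002, -0.098, 0.995, 0.001]
contact_force: [-9.9, 0.3, 10.7]
gripper_width: 16.1
grip_force: 71.7
```

Call:
servo_tool --pt "-0.0015 -0.0003 0 0" --pt "-0.003 -0.0006 0 0" --pt "-0.0045 -0.0009 0 0" --pt "-0.006 -0.0012 0 0" --pt "-0.006 -0.0012 0 0" --pt "-0.006 -0.0012 0 0"

```text
time_s: 20.35
eef_pos: [480.3, -281.2, 3.1]
eef_rot: [0.001, -0.098, 0.995, 0.0]
contact_force: [-2.2, 1.7, 5.3]
gripper_width: 16.7
grip_force: 70.9
```

Call:
servo_tool --pt "0 0 0.002 0" --pt "0 0 0.003 0" --pt "0 0 0.003 0" --pt "0 0 0.003 0" --pt "0 0 0.003 0" --fingers 30

```text
time_s: 20.85
eef_pos: [479.1, -281.5, 3.3]
eef_rot: [0.0, -0.097, 0.995, -0.0]
contact_force: [0.0, -0.0, 0.1]
gripper_width: 30.0
grip_force: 0.0
```

Call:
servo_tool --pt "0 0 0.04 0" --pt "0 0 0.1 0" --pt "0 0 0.18 0" --pt "0 0 0.18 0" --pt "0 0 0.18 0"

```text
time_s: 21.35
eef_pos: [479.6, -282.0, 94.5]
eef_rot: [0.001, -0.097, 0.995, -0.001]
contact_force: [0.2, -0.7, -0.4]
gripper_width: 30.1
grip_force: 0.0
```

```bash
python3 -c "
from h import *
shot('w8')
im=cv2.imread('pics/w8.png'); h=cv2.cvtColor(im,cv2.COLOR_BGR2HSV); W=np.load('pics/w8.npy')
m=((h[...,0]<6)|(h[...,0]>174))&(h[...,1]>150)&(h[...,2]>70)
m=cv2.morphologyEx(m.astype(np.uint8)*255,cv2.MORPH_OPEN,np.ones((3,3)));k=max(cv2.findContours(m,0,2)[0],key=cv2.contourArea)
print(cv2.contourArea(k),cv2.boundingRect(k),cv2.minAreaRect(k))
x,y,w,hh=cv2.boundingRect(k)
for r in (y,y+hh): print(onz('wrist',(x+w/2,r),32,W))
print([(r,im[r,x+w//2].tolist()) for r in range(0,60,4)])
"
```

```text
21.35 [ 479.6 -282.    94.5] fileyaw 0.1951 F [ 0.2 -0.7 -0.4] 30.12280492631198
3146.5 (312, 181, 29, 123) ((326.0, 242.0), (122.0, 28.0), 90.0)
[ 455.40057018 -284.91921486   32.        ]
[ 543.16261266 -267.36643582   32.        ]
[(0, [142, 134, 130]), (4, [188, 180, 172]), (8, [190, 184, 175]), (12, [193, 185, 176]), (16, [191, 183, 175]), (20, [192, 181, 174]), (24, [189, 183, 173]), (28, [188, 180, 173]), (32, [187, 179, 171]), (36, [187, 180, 171]), (40, [188, 178, 171]), (44, [188, 179, 170]), (48, [187, 178, 171]), (52, [188, 180, 173]), (56, [188, 177, 172])]
```

Call:
servo_tool --pt "-0.04 -0.008 0.02 0" --pt "-0.08 -0.016 0.04 0" --pt "-0.08 -0.016 0.04 0" --pt "-0.08 -0.016 0.04 0"

```text
time_s: 21.8
eef_pos: [438.4, -288.9, 111.9]
eef_rot: [-0.001, -0.097, 0.995, 0.001]
contact_force: [0.3, -0.7, -0.2]
gripper_width: 30.0
grip_force: 0.0
```

```bash
python3 -c "
from h import *
shot('w9')
im=cv2.imread('pics/w9.png'); W=np.load('pics/w9.npy')
M=np.linalg.inv(W)
g=lambda c:[(r,im[r,c].tolist()) for r in range(10,120,3)]
print(g(326)); print(g(350)[::1])
"
```

```text
21.8 [ 438.4 -288.9  111.9] fileyaw 0.1942 F [ 0.3 -0.7 -0.2] 30.017083457799334
[(10, [88, 122, 55]), (13, [86, 122, 57]), (16, [89, 120, 60]), (19, [90, 125, 57]), (22, [89, 124, 61]), (25, [88, 121, 57]), (28, [91, 125, 65]), (31, [86, 121, 60]), (34, [91, 125, 62]), (37, [85, 121, 54]), (40, [78, 109, 68]), (43, [40, 70, 115]), (46, [46, 72, 116]), (49, [43, 70, 112]), (52, [41, 63, 109]), (55, [41, 60, 99]), (58, [59, 109, 165]), (61, [61, 119, 185]), (64, [69, 128, 191]), (67, [64, 122, 186]), (70, [67, 125, 186]), (73, [58, 119, 181]), (76, [56, 101, 147]), (79, [132, 124, 118]), (82, [192, 182, 175]), (85, [187, 180, 171]), (88, [188, 180, 172]), (91, [185, 175, 170]), (94, [187, 179, 172]), (97, [189, 181, 176]), (100, [189, 179, 173]), (103, [193, 184, 177]), (106, [187, 180, 171]), (109, [189, 183, 175]), (112, [186, 181, 175]), (115, [188, 178, 177]), (118, [188, 179, 173])]
[(10, [86, 123, 59]), (13, [92, 127, 64]), (16, [89, 124, 62]), (19, [90, 124, 61]), (22, [94, 125, 61]), (25, [90, 125, 57]), (28, [87, 122, 56]), (31, [87, 124, 61]), (34, [92, 125, 61]), (37, [91, 123, 61]), (40, [83, 114, 71]), (43, [44, 69, 112]), (46, [39, 66, 106]), (49, [45, 70, 113]), (52, [43, 69, 109]), (55, [37, 60, 100]), (58, [59, 108, 161]), (61, [66, 120, 182]), (64, [68, 127, 189]), (67, [68, 123, 186]), (70, [65, 121, 185]), (73, [63, 118, 180]), (76, [48, 93, 147]), (79, [28, 46, 69]), (82, [28, 44, 70]), (85, [27, 40, 72]), (88, [31, 45, 73]), (91, [29, 39, 64]), (94, [26, 32, 55]), (97, [28, 40, 64]), (100, [38, 56, 95]), (103, [37, 60, 96]), (106, [30, 53, 92]), (109, [36, 60, 94]), (112, [33, 61, 95]), (115, [28, 46, 77]), (118, [36, 57, 93])]
```

Call:
servo_tool --pt "0.193 0.589 0 0.051" --pt "0.193 0.589 0 0.051" --pt "0.193 0.589 0 0.051" --pt "0.193 0.589 0 0.051" --pt "0.193 0.589 0 0.051" --pt "0.193 0.589 0 0.051" --pt "0.193 0.589 -0.02 0.051" --pt "0.193 0.589 -0.02 0.051" --pt "0.193 0.589 -0.02 0.051" --pt "0.193 0.589 -0.02 0.051" --fingers 40

```text
time_s: 22.85
eef_pos: [535.2, 3.8, 103.0]
eef_rot: [-0.0, -0.135, 0.991, -0.0]
contact_force: [0.2, -0.4, 0.1]
gripper_width: 40.0
grip_force: 0.0
```

```bash
cat >> h.py <<'E'
def blue(name):
    im=cv2.imread(f'pics/{name}.png'); h=cv2.cvtColor(im,cv2.COLOR_BGR2HSV); W=np.load(f'pics/{name}.npy')
    m=(abs(h[...,0].astype(int)-110)<12)&(h[...,1]>150)&(h[...,2]>70)
    m=cv2.morphologyEx(m.astype(np.uint8)*255,cv2.MORPH_OPEN,np.ones((3,3)));k=max(cv2.findContours(m,0,2)[0],key=cv2.contourArea)
    print(cv2.contourArea(k),cv2.minAreaRect(k)); b=cv2.boxPoints(cv2.minAreaRect(k)); b=b[np.argsort(b[:,1])]
    e=onz('wrist',b[:2].mean(0),22,W); g=onz('wrist',b[2:].mean(0),22,W); print(e,g,np.linalg.norm(e-g),np.arctan2(*(g-e)[1::-1]))
E
python3 -c "
from h import *
shot('w10'); blue('w10')"
```

```text
22.85 [535.2   3.8 103. ] fileyaw 0.27 F [ 0.2 -0.4  0.1] 40.048855990456296
2699.0 ((329.0, 236.5), (115.0, 26.0), 90.0)
[514.07432797   1.90699434  22.        ] [600.30693947  26.19144087  22.        ] 89.58681615954511 0.2745061965965583
```

Call:
servo_tool --pt "0.002 0.009 -0.05 0.001" --pt "0.002 0.009 -0.1 0.001" --pt "0.002 0.009 -0.15 0.001" --pt "0.002 0.009 -0.18 0.001" --pt "0.002 0.009 -0.195 0.001" --pt "0.002 0.009 -0.205 0.001" --pt "0.002 0.009 -0.213 0.001" --pt "0.002 0.009 -0.218 0.001" --pt "0.002 0.009 -0.218 0.001" --pt "0.002 0.009 -0.218 0.001"

```text
time_s: 23.9
eef_pos: [536.9, 9.5, -5.1]
eef_rot: [0.001, -0.136, 0.991, -0.0]
contact_force: [0.2, -0.1, 0.3]
gripper_width: 40.2
grip_force: 0.0
```

Call:
servo_tool --pt "0 0 0 0" --pt "0 0 0 0" --pt "0 0 0 0" --pt "0 0 0 0" --pt "0 0 0 0" --fingers 0

```text
time_s: 24.4
eef_pos: [537.1, 9.5, -5.0]
eef_rot: [0.001, -0.136, 0.991, -0.0]
contact_force: [-0.3, -0.0, 5.7]
gripper_width: 16.2
grip_force: 70.9
```

Call:
servo_tool --pt "0 0 0.06 0" --pt "0 0 0.13 0" --pt "0 0 0.17 0" --pt "0 0 0.17 0"

```text
time_s: 24.8
eef_pos: [538.5, 9.3, 82.0]
eef_rot: [0.003, -0.136, 0.991, -0.001]
contact_force: [0.5, -0.9, -0.8]
gripper_width: 16.7
grip_force: 70.1
```

Call:
servo_tool --pt "-0.01 -0.09 0 -0.01" --pt "-0.02 -0.18 0 -0.03" --pt "-0.03 -0.27 0 -0.051" --pt "-0.045 -0.36 0 -0.051" --pt "-0.06 -0.45 0 -0.051" --pt "-0.075 -0.54 0 -0.051" --pt "-0.09 -0.63 0 -0.051" --pt "-0.093 -0.7 0 -0.051" --pt "-0.093 -0.74 0 -0.051" --pt "-0.093 -0.74 0 -0.051"

```text
time_s: 25.8
eef_pos: [489.1, -362.0, 77.6]
eef_rot: [-0.001, -0.097, 0.995, 0.001]
contact_force: [-0.4, 0.3, -1.6]
gripper_width: 16.2
grip_force: 70.1
```

```bash
python3 -c "
from h import *
import time
shot('w11'); blue('w11')
im=cv2.imread('pics/w11.png')
# rails: bright low-saturation runs; ribs/wall via row profile
h=cv2.cvtColor(im,cv2.COLOR_BGR2HSV)
for r in (60,90,120,150,180):
    w=(h[r,:,1]<40)&(h[r,:,2]>140); d=np.flatnonzero(np.diff(np.r_[0,w.astype(int),0])); print(r,'white',[(int(a),int(b)) for a,b in d.reshape(-1,2) if b-a>4])
    o=(h[r,:,2]>130)&(h[r,:,1]>120)&(h[r,:,0]<20); d=np.flatnonzero(np.diff(np.r_[0,o.astype(int),0])); print('   rib',[(int(a),int(b)) for a,b in d.reshape(-1,2) if b-a>3])
print([(r,im[r,355].tolist()) for r in range(0,60,3)])
"
```

```text
25.8 [ 489.1 -362.    77.6] fileyaw 0.1938 F [-0.4  0.3 -1.6] 16.204171666366356
5764.0 ((324.0, 313.0), (154.0, 44.0), 90.0)
[ 498.48520245 -359.66468642   22.        ] [ 622.84195185 -335.26296499   22.        ] 126.7282333559748 0.19376172398412286
60 white [(265, 275), (309, 337), (380, 389), (406, 415), (465, 482), (519, 527)]
   rib [(0, 139), (301, 308), (345, 353), (448, 456)]
90 white [(266, 276), (310, 337), (379, 387), (404, 413), (463, 469), (470, 478), (515, 523)]
   rib [(0, 71), (72, 121), (122, 138), (301, 309), (345, 352), (445, 452)]
120 white [(268, 277), (310, 337), (377, 386), (402, 411), (459, 474), (510, 518)]
   rib [(0, 14), (15, 136), (302, 309)]
150 white [(269, 278), (310, 337), (376, 384), (400, 408), (456, 471), (505, 513)]
   rib [(0, 45), (46, 61), (80, 90), (102, 111), (112, 130), (131, 135), (303, 309)]
180 white [(270, 279), (311, 337), (375, 383), (398, 406), (501, 508)]
   rib [(0, 69), (70, 97), (98, 106), (107, 114), (115, 134), (303, 310)]
[(0, [55, 111, 167]), (3, [55, 108, 168]), (6, [58, 111, 170]), (9, [54, 112, 170]), (12, [58, 110, 169]), (15, [55, 106, 163]), (18, [53, 102, 156]), (21, [28, 54, 77]), (24, [19, 41, 62]), (27, [28, 45, 69]), (30, [29, 47, 73]), (33, [21, 41, 65]), (36, [30, 48, 74]), (39, [25, 41, 67]), (42, [11, 30, 52]), (45, [25, 47, 69]), (48, [32, 51, 80]), (51, [34, 58, 92]), (54, [33, 56, 90]), (57, [27, 51, 83])]
```

Call:
servo_tool --pt "0.003 0.005 0 0" --pt "0.003 0.005 -0.03 0" --pt "0.003 0.005 -0.06 0" --pt "0.003 0.005 -0.08 0" --pt "0.003 0.005 -0.095 0" --pt "0.003 0.005 -0.105 0" --pt "0.003 0.005 -0.112 0" --pt "0.003 0.005 -0.117 0" --pt "0.003 0.005 -0.117 0" --pt "0.003 0.005 -0.117 0"

```text
time_s: 26.85
eef_pos: [491.7, -358.3, 21.2]
eef_rot: [0.0, -0.098, 0.995, -0.0]
contact_force: [-0.6, -0.6, -1.1]
gripper_width: 16.5
grip_force: 70.1
```

Call:
servo_tool --pt "0.004 0.0008 0 0" --pt "0.008 0.0016 0 0" --pt "0.012 0.0023 0 0" --pt "0.0157 0.003 0 0" --pt "0.0157 0.003 0 0" --pt "0.0157 0.003 0 0"

```text
time_s: 27.45
eef_pos: [499.1, -356.6, 20.9]
eef_rot: [-0.0, -0.098, 0.995, -0.0]
contact_force: [-2.9, -1.6, 1.2]
gripper_width: 16.3
grip_force: 70.3
```

Call:
servo_tool --pt "0.002 -0.001 -0.003 0" --pt "0.005 -0.0005 -0.006 0" --pt "0.0082 0 -0.006 0" --pt "0.0082 0 -0.006 0" --pt "0.0082 0 -0.006 0"

```text
time_s: 27.95
eef_pos: [503.1, -356.3, 17.5]
eef_rot: [-0.0, -0.098, 0.995, 0.0]
contact_force: [-4.1, -1.2, -0.5]
gripper_width: 16.2
grip_force: 70.2
```

Call:
servo_tool --pt "0.002 0.0004 0 0" --pt "0.004 0.0008 0 0" --pt "0.004 0.0008 0 0" --pt "0.004 0.0008 0 0"

```text
time_s: 28.35
eef_pos: [505.2, -355.9, 17.6]
eef_rot: [-0.0, -0.098, 0.995, 0.0]
contact_force: [-4.4, -2.3, -1.5]
gripper_width: 16.4
grip_force: 70.1
```

Call:
servo_tool --pt "0.002 0.0004 0 0" --pt "0.003 0.0006 0 0" --pt "0.003 0.0006 0 0" --pt "0.003 0.0006 0 0"

```text
time_s: 28.75
eef_pos: [505.3, -355.8, 17.5]
eef_rot: [-0.002, -0.098, 0.995, 0.001]
contact_force: [-9.0, -2.2, 0.5]
gripper_width: 16.4
grip_force: 70.3
```

Call:
servo_tool --pt "0 0 -0.005 0" --pt "0 0 -0.01 0" --pt "0 0 -0.015 0" --pt "0 0 -0.015 0"

```text
time_s: 29.15
eef_pos: [505.3, -356.2, 10.5]
eef_rot: [-0.002, -0.098, 0.995, 0.0]
contact_force: [-10.6, -2.9, 3.1]
gripper_width: 16.4
grip_force: 70.6
```

Call:
servo_tool --pt "0 0 -0.004 0" --pt "0 0 -0.008 0" --pt "0 0 -0.01 0" --pt "0 0 -0.01 0"

```text
time_s: 29.55
eef_pos: [505.3, -356.3, 5.7]
eef_rot: [-0.002, -0.098, 0.995, 0.0]
contact_force: [-10.5, -0.8, 2.3]
gripper_width: 16.6
grip_force: 70.7
```

Near the floor with no wall contact; touch down and release.

Call:
servo_tool --pt "0 0 -0.002 0" --pt "0 0 -0.003 0" --pt "0 0 -0.003 0"

```text
time_s: 29.85
eef_pos: [505.3, -356.3, 5.1]
eef_rot: [-0.002, -0.099, 0.995, 0.0]
contact_force: [-11.7, 0.1, 7.0]
gripper_width: 16.1
grip_force: 71.3
```

Call:
servo_tool --pt "-0.002 -0.0004 0 0" --pt "-0.004 -0.0008 0.001 0" --pt "-0.007 -0.0013 0.001 0" --pt "-0.01 -0.002 0.001 0" --pt "-0.01 -0.002 0.001 0"

```text
time_s: 30.35
eef_pos: [502.6, -356.9, 5.1]
eef_rot: [0.001, -0.098, 0.995, -0.0]
contact_force: [-3.1, 0.7, 3.2]
gripper_width: 16.7
grip_force: 70.7
```

Call:
servo_tool --pt "0 0 0 0" --pt "0 0 0 0" --pt "0 0 0 0" --pt "0 0 0 0" --pt "0 0 0 0" --fingers 30

```text
time_s: 30.85
eef_pos: [502.1, -356.7, 4.2]
eef_rot: [0.0, -0.098, 0.995, -0.0]
contact_force: [-0.1, -0.3, 0.7]
gripper_width: 30.0
grip_force: 0.0
```

Call:
servo_tool --pt "0 0 0.04 0" --pt "0 0 0.1 0" --pt "0 0 0.18 0" --pt "-0.04 -0.008 0.2 0" --pt "-0.08 -0.016 0.22 0" --pt "-0.08 -0.016 0.22 0" --pt "-0.08 -0.016 0.22 0"

```text
time_s: 31.55
eef_pos: [462.0, -364.8, 114.4]
eef_rot: [0.0, -0.098, 0.995, -0.0]
contact_force: [0.9, -0.1, -0.1]
gripper_width: 30.1
grip_force: 0.0
```

```bash
python3 -c "
from h import *
shot('w12')
im=cv2.imread('pics/w12.png'); h=cv2.cvtColor(im,cv2.COLOR_BGR2HSV)
for n,m in (('blue',(abs(h[...,0].astype(int)-110)<12)&(h[...,1]>150)&(h[...,2]>70)),('red',((h[...,0]<6)|(h[...,0]>174))&(h[...,1]>150)&(h[...,2]>70))):
    k=max(cv2.findContours(cv2.morphologyEx(m.astype(np.uint8)*255,cv2.MORPH_OPEN,np.ones((3,3))),0,2)[0],key=cv2.contourArea); print(n,cv2.contourArea(k),cv2.minAreaRect(k))
for r in (60,100,140):
    w=(h[r,:,1]<40)&(h[r,:,2]>140); d=np.flatnonzero(np.diff(np.r_[0,w.astype(int),0])); print(r,'white',[(int(a),int(b)) for a,b in d.reshape(-1,2) if b-a>4])
for c in (300,326,345): print(c,[(r,im[r,c].tolist()) for r in range(30,110,4)])
"
```

```text
31.55 [ 462.  -364.8  114.4] fileyaw 0.1958 F [ 0.9 -0.1 -0.1] 30.090085067558753
blue 2236.5 ((324.0, 281.0), (104.0, 24.0), 90.0)
red 2726.5 ((426.12890625, 267.6336669921875), (30.615028381347656, 105.08154296875), 6.753573894500732)
60 white []
100 white [(272, 280), (316, 330), (367, 375), (389, 397), (437, 450), (483, 490)]
140 white [(274, 281), (317, 331), (366, 373), (387, 394), (440, 446), (478, 485)]
300 [(30, [33, 52, 88]), (34, [33, 53, 91]), (38, [30, 55, 90]), (42, [41, 60, 93]), (46, [31, 55, 89]), (50, [35, 56, 88]), (54, [28, 48, 78]), (58, [46, 94, 147]), (62, [56, 110, 168]), (66, [59, 112, 170]), (70, [52, 109, 162]), (74, [57, 105, 159]), (78, [22, 35, 56]), (82, [22, 36, 60]), (86, [24, 39, 62]), (90, [22, 37, 58]), (94, [24, 50, 76]), (98, [41, 66, 104]), (102, [32, 62, 102]), (106, [36, 64, 100])]
326 [(30, [34, 58, 95]), (34, [29, 55, 94]), (38, [38, 62, 98]), (42, [38, 59, 96]), (46, [38, 60, 99]), (50, [36, 60, 98]), (54, [38, 60, 99]), (58, [54, 106, 164]), (62, [55, 109, 170]), (66, [60, 112, 169]), (70, [59, 109, 164]), (74, [48, 99, 152]), (78, [158, 149, 142]), (82, [174, 164, 156]), (86, [170, 161, 155]), (90, [169, 165, 155]), (94, [173, 167, 160]), (98, [169, 159, 155]), (102, [171, 165, 159]), (106, [172, 163, 158])]
345 [(30, [34, 59, 100]), (34, [32, 58, 101]), (38, [41, 63, 103]), (42, [37, 63, 103]), (46, [38, 61, 103]), (50, [41, 66, 107]), (54, [36, 61, 97]), (58, [57, 109, 160]), (62, [64, 114, 170]), (66, [54, 109, 166]), (70, [52, 105, 164]), (74, [50, 101, 153]), (78, [26, 43, 67]), (82, [22, 41, 67]), (86, [28, 44, 71]), (90, [18, 32, 53]), (94, [31, 62, 98]), (98, [32, 66, 100]), (102, [36, 66, 103]), (106, [33, 63, 98])]
```

```bash
python3 -c "
from rig import bot
print(bot.close_job())"
```

```text
the job is handed in; nothing more can be done
None
```

I handed the job in at about 32 s, red file in the left lane and the smaller blue one in the right; the last wrist pictures put both tips against the inner face of their walls, and each cheek was pressed to its stop before I lowered the tip, though the verdict itself was not shown.

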